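# Slide the board carrier onto the preheater

### The job

Take the red-handled side cutters off the black preheater plate and put them flat in the yellow tray. Then slide the board carrier from the aluminium side table across onto the preheater, until it sits centred in the white frame and square with it. Keep the carrier flat on the surfaces, do not lift or tilt it, because the heatsink only lies loose on the board and must stay on its chip.

Things in the scene. Friction and masses are not known exactly. Their poses are not given: they have to be found in the camera images.
- cutters: Side cutters with red handles, 40 x 125 x 12 mm, lying flat on the preheater. Origin: centre of the underside; x across (40 mm), y along the length (handles towards +y, steel jaws towards -y), z up. About 40 mm wide at the origin: grasp there across x.
- tray: Yellow open tray, fixed, outside 120 (x) x 180 (y) x 22 mm high, walls and floor 4 mm. Origin: centre of the underside; x and y along its sides. It stands on the right; between it and the side table and preheater a tall hot-air stand is fixed (over x 0.52 to 0.75, y -0.24 to -0.06 m from the robot's base): carry things past in front of it, on the robot's side (x under 0.43).
- preheater: Preheater (off), fixed, red base with a black flat top plate, 200 (x) x 170 (y) x 25 mm high. A thin printed white frame on its top, 178 (x) x 126 (y) mm, has the same centre. Origin: centre of the underside, z up. It stands on either side of the side table, touching it along a 200 mm edge, tops flush, axes parallel.
- side_table: Aluminium side table, fixed, 200 (x) x 170 (y) x 25 mm high, flush with the preheater top and touching it. Origin: centre of the underside.
- frame_centre (a point): Centre of the white frame, on the preheater's top surface (25 mm above the worktop); axes as the preheater. The carrier's origin belongs here, its x along the frame's x.
- carrier: Board carrier, about 0.35 kg: grey plate 150 (x) x 100 (y) mm with a green board clamped on it, gliding on two round runners along y. Origin: centre of the underside of the runners (on the surface it stands on). Plate top 9 mm, board top 11 mm above the origin. The orange grip bar stands at its near (-x) end.
- grip (a point): Point in the orange grip bar, 57 mm towards -x from the carrier's centre and 34 mm above its underside. The bar is 30 mm along the carrier's x, 12 mm along y (pinch it across y), its top 42 mm above the underside; the plate is 25 mm below this point. Axes as the carrier.
- chip (a point): Centre of the top of the black 34 x 34 mm chip on the board, 10 mm towards +x from the carrier's centre, 13 mm above the underside.
- sink: Finned aluminium heatsink, 40 x 40 x 12 mm, lying loose on the chip. Origin: centre of the underside.
Things that resemble listed ones, but are neither listed nor needed, are in the scene too. There is more than one size of the cutters; the job needs the larger.

How it is judged (in metres and radians):
On the way:
1. the side cutters lie flat in the yellow tray, released, before the carrier has left the side table (x of cutters in the frame of tray between -0.05 and 0.05 m and y of cutters in the frame of tray between -0.07 and 0.07 m and z of cutters in the frame of tray below 0.014 m and linear speed of cutters below 0.03 m/s and angle between cutters's own z axis and vertical below 0.15 rad and contact force between the fingers and cutters below 0.1 N and horizontal distance between carrier and frame_centre above 0.1 m), for 0.2 s.
At the end, for the whole second after the job is handed in: Cutters flat in the tray (middle within 50 mm across, 70 mm along of its centre); carrier flat and at rest, its centre within 10 mm of the frame's centre along each axis of the frame, square with it within 0.1 rad; heatsink on its chip, within 16 mm of the chip's centre (x of cutters in the frame of tray between -0.05 and 0.05 m and y of cutters in the frame of tray between -0.07 and 0.07 m and z of cutters in the frame of tray below 0.014 m and linear speed of cutters below 0.03 m/s and angle between cutters's own z axis and vertical below 0.15 rad and x of carrier in the frame of frame_centre between -0.01 and 0.01 m and y of carrier in the frame of frame_centre between -0.01 and 0.01 m and angle between the x axis of carrier and the x axis of frame_centre, either way round below 0.1 rad and z of carrier in the frame of frame_centre below 0.003 m and angle between carrier's own z axis and vertical below 0.03 rad and linear speed of carrier below 0.01 m/s and distance between sink and chip below 0.016 m); the robot touches nothing.
It fails at once if the carrier is lifted more than 8 mm off the surface (height (world z) of carrier above 0.033 m).
It fails at once if the carrier is tilted by more than 0.12 rad (angle between carrier's own z axis and vertical above 0.12 rad).
It fails at once if the heatsink comes off its chip (more than 20 mm from the chip's centre) (distance between sink and chip above 0.02 m).
It also fails if it takes over 64 s, if anything falls off the work surface, if the arm or the gripper's body presses on something with over 40 N, if the wrist force passes 120 N, or if a joint passes its speed limit or range.

### The arm

A 6-joint arm with a two-finger parallel gripper is mounted at the origin on a cart in front of the work surface, level with it; the furniture and walls round the work are solid. World frame = base frame: x ahead of the robot, y to its left, z up, the work surface at z = 0. Lengths are in m, angles in degrees, forces in N, time in s.
With the tool pointing down it reaches from about 0.35 to 0.85 m from the base axis. Payload 8.1 kg.
Tool frame: the origin (TCP) lies on the front face of the gripper's body, between the roots of the fingers; the fingertips stand 84 mm ahead of it and the grasp point (between the pads) lies manip.grip_depth ahead of it (manip.grip_depth is the distance from the TCP to the grasp point, in m); z points along the fingers, y is the line along which they close (so a half turn about z gives the same grasp; the last joint's range is limited). The gripper opens to 93 mm and grips with 3 to 60 N. Pads are 15 mm wide; open, the fingers measure 128 mm over their backs; the gripper's body (75 mm by 188 mm) begins 65 mm behind the grasp point.
Start: joints at [-78.461, 7.471, 85.268, -0, 87.261, -4.893], TCP at [0.17, -0.575, 0.303] pointing down, gripper open.
Joint ranges: [-169.43, 169.43], [-51.17, 129.36], [1.28, 143.12], [-76.62, 256.62], [0, 156.53], [-152.29, 152.29]. Speed limits (degrees/s): [136.94, 136.94, 159.86, 180, 180, 180].

### API

Orientations are given as [roll, pitch, yaw] about the fixed x, y, z axes, in that order (R = Rz(yaw) Ry(pitch) Rx(roll)).
In Python, from workcell import manip gives the robot as it stands.
- The arm moves only by the tool carry_out, never from a script. Its argument "plan" is a list of rows, each a list of 3 entries, a list of its own where there are three numbers: the opening, from 0 (shut) to 1 (fully open), then the shift along the world's x, y, z in units of 0.1 m (1.0 is 0.1 m), then the turn, a rotation vector about the world's x, y, z in units of pi/2 rad (1.0 is pi/2 rad). In form: [[grip, [dx, dy, dz], [wx, wy, wz]], ...]. A call has 1 to 10 rows; each row is the pose to reach, as a shift and turn from the pose commanded when the call began; what a row does not reach only later rows make up. A row lasts 1/12 s, in which the tool goes at most 41.7 mm and 7.16 degrees, less where a joint would pass 70% of its speed; a pose out of reach is approached as far as the arm can. A call with a number of a shift or a turn outside -1 to 1 is refused whole. A call with a gripper value outside its range is refused whole. The fingers move at their own pace and stop on an object; "force" is the grip in N (left out, the last holds). Time passes only in rows, so rows that repeat a pose let the fingers close. It gives the time, the measured TCP pose, the force, the opening and the grip force at its end, in the units of the state.
- manip.state(): the state, without advancing time (a new reading comes with each control period).
- manip.get_image(name): name is "scene" or "top" or "wrist"; returns (picture, depth): 480x640x3 uint8, blue, green, red; 480x640 float32, m along the optical axis (not along the pixel's ray), 0 where there is no reading.
- manip.get_calibration(name): a dict with "fovy" (degrees; the focal length in pixels is half the picture's height over the tangent of half this angle, whatever the lens; pixels are square), "cx", "cy" (the principal point, pixels), "rvec" (rotation vector, rad) and "tvec" (3), from world to camera coordinates, as OpenCV has them. Camera axes: x right, y down, z forward; pixel columns grow to the right and rows downward; lengths in m; the calibration is good to about 2 mm. A picture is of the moment at which its call begins: read the wrist's pose just before it. get_calibration takes no time and is no camera call; for the wrist camera it gives the pose at the moment of the call.
- manip.job_done(): hands the job in; it is judged then, once.
The state is a dict: "time_s": time; "joint_pos": joint angles; "joint_velocities": joint speeds; "tau": joint torques, N m; "ee_pos": TCP position; "tool_rot": TCP orientation; "force": force on the tool from outside, world axes, zero at the start; "wrist_torque": the same for the moment, N m; "width": opening from 0.0 (shut) to 1.0 (fully open); "grip_force": force on a finger pad.
Only numpy, scipy, OpenCV 4.12 (cv2) and the standard library are available. Lean on these libraries where they do the work, as an engineer would, in place of code of your own. Each camera call takes 0.05 s, during which the arm holds its last target. There are 200 camera calls.

## Working session

There is one attempt and no reset: what is moved stays moved. The work goes in short steps, Python scripts to look and compute and a tool call to move; the robot and the scene stay as the last step left them, time stands still between calls to the robot, and variables do not carry over. Pictures are saved under pics/ and viewed, at most 10 in all, crops included, and the job is handed in when it is done.

Besides the shell and the picture viewer there is one more tool, called after "Emit:" in YAML: its name, and indented under it one key for each argument. carry_out: Moves the arm, as the interface text tells. Its arguments: {"type":"object","properties":{"plan":{"type":"array","items":{"type":"array"}},"force":{"type":"number"}},"required":["plan"]}

```bash
mkdir -p pics
cat > h.py <<'E'
import numpy as np, cv2
from workcell import manip
def cal(n):
    c=manip.get_calibration(n); f=240/np.tan(np.radians(c["fovy"])/2)
    R=cv2.Rodrigues(np.array(c["rvec"],float))[0]; return f,c["cx"],c["cy"],R,np.array(c["tvec"],float).ravel()
def ray(c,uv,z):
    f,cx,cy,R,t=c; uv=np.atleast_2d(np.array(uv,float))
    d=np.c_[(uv[:,0]-cx)/f,(uv[:,1]-cy)/f,np.ones(len(uv))]@R; o=-R.T@t
    return o+d*((z-o[2])/d[:,2])[:,None]
def cloud(c,dep):
    f,cx,cy,R,t=c; v,u=np.mgrid[:480,:640]
    p=np.stack([(u-cx)/f*dep,(v-cy)/f*dep,dep],-1); return (p-t)@R
E
python3 - <<'E'
from h import *
print(manip.state(), manip.grip_depth)
for n in("top","scene"):
    im,d=manip.get_image(n); cv2.imwrite(f"pics/{n}0.png",im); np.save(f"pics/{n}0.npy",d)
    c=cal(n); print(n,c, manip.get_calibration(n), -c[3].T@c[4])
E
```

```text
{'time_s': 0.0, 'joint_pos': array([-7.84599171e+01,  7.51481820e+00,  8.53293792e+01,  1.16885957e-03,
        8.72619575e+01, -4.89508669e+00]), 'joint_velocities': array([0.10627687, 0.00228658, 0.04419375, 0.01795224, 0.00494989,
       0.00313936]), 'tau': array([ 6.90280995e-04, -5.59847617e+01, -4.91758275e+01,  7.70951039e-02,
        3.55733733e-02, -1.40469292e-04]), 'ee_pos': array([ 0.16968077, -0.57506986,  0.30168938]), 'tool_rot': array([-1.79894332e+02, -1.02215090e-02,  1.64351032e+01]), 'force': array([ 0.01799316,  0.4606211 , -0.26251476]), 'wrist_torque': array([-0.02885494, -0.00230805, -0.01536868]), 'grip_force': 0.0, 'width': 0.9974684265355478} 0.0653
top (np.float64(495.940507624685), 322.0908396408628, 242.0437498368419, array([[-0.00882717, -0.99995863,  0.00219551],
       [-0.99648424,  0.00861352, -0.08333641],
       [ 0.08331405, -0.00292341, -0.99651905]]), array([0.01728169, 0.49707742, 1.12290441])) {'fovy': 51.647373377131444, 'cx': 322.0908396408628, 'cy': 242.0437498368419, 'rvec': array([ 2.17046653, -2.18951029,  0.09377882]), 'tvec': array([0.01728169, 0.49707742, 1.12290441])} [0.40192865 0.0162821  1.16038234]
scene (np.float64(488.5687660027192), 315.7766236430336, 249.6087592879726, array([[-0.69590261, -0.71787123,  0.01950555],
       [-0.36847252,  0.33361939, -0.86771315],
       [ 0.61639887, -0.6110311 , -0.49668242]]), array([0.3755135 , 0.22432092, 0.76809111])) {'fovy': 52.323380017730656, 'cx': 315.7766236430336, 'cy': 249.6087592879726, 'rvec': array([ 0.96162313, -2.23617673,  1.30897304]), 'tvec': array([0.3755135 , 0.22432092, 0.76809111])} [-0.12947358  0.66406008  0.56881897]
```

View pics/top0.png

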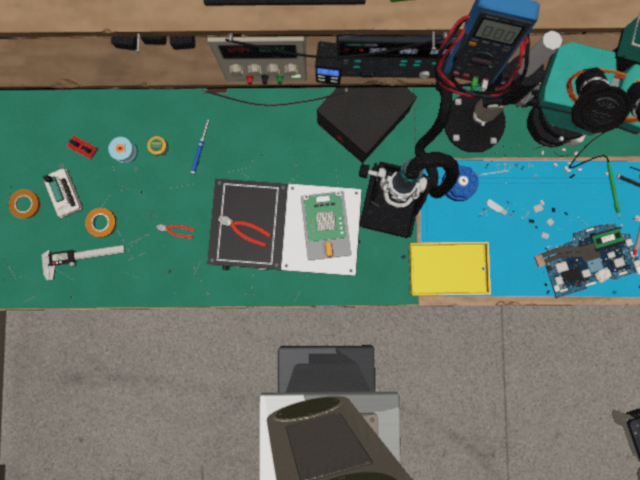

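View pics/scene0.png

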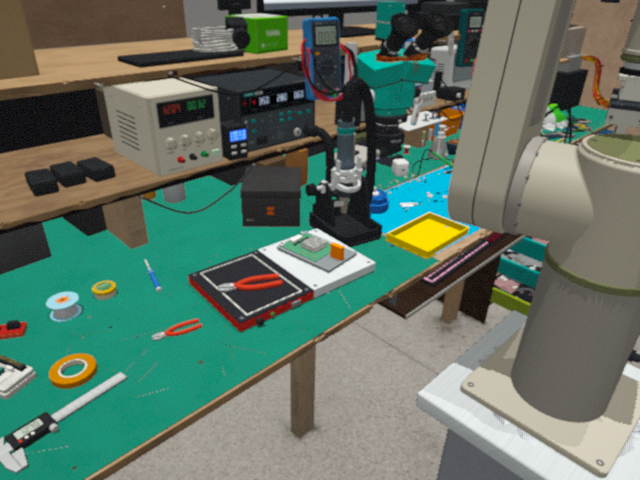

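The top view shows the preheater (247,225) on the left with the side table (322,228) touching it, the carrier with its orange grip at (329,249), and the tray at (450,268). Two things could be taken for the cutters: the large pair on the preheater at (245,232) and the small pair on the mat at (175,231). A red part at (82,148) shares only the colour. By the description I choose the pair on the plate, and I'll check that in a crop.

```bash
cat > meas.py <<'E'
from h import *
def rect(m,c,z,name,pr=True):
    cs=max(cv2.findContours(m.astype(np.uint8),0,1)[0],key=cv2.contourArea)
    w=ray(c,cs[:,0,:],z)[:,:2]
    (x,y),(a,b),t=cv2.minAreaRect((w*1000).astype(np.float32))
    print(name,"centre",np.round([x,y],1),"size",np.round([a,b],1),"ang",round(t,1)); return x,y,a,b,t
E
python3 - <<'E'
from meas import *
im=cv2.imread("pics/top0.png"); d=np.load("pics/top0.npy"); c=cal("top"); P=cloud(c,d)
hsv=cv2.cvtColor(im,cv2.COLOR_BGR2HSV); H,S,V=[hsv[...,i].astype(int) for i in range(3)]
v,u=np.mgrid[:480,:640]
def box(a,b,e,f): return (u>a)&(u<b)&(v>e)&(v<f)
tr=box(395,510,230,310)&(H>20)&(H<35)&(S>120); rect(tr,c,0.022,"tray")
red=((H<8)|(H>172))&(S>120)&(V>80)
cut=box(210,285,205,255)&red
z=P[...,2]
print("cut red n",cut.sum(),"z",np.percentile(z[cut],[10,50,90]))
st=(S<40)&(V>90)&box(212,270,205,240)&(z>0.028)
cutall=box(216,276,200,258)&((z>0.031))
print("z pl",np.median(z[box(255,275,200,210)]),"table",np.median(z[box(292,300,200,250)]))
rect(cut,c,0.035,"red"); rect(cutall,c,0.035,"cut z")
rect(box(140,205,210,250)&red,c,0.005,"small red")
tab=box(281,365,180,278)&(V>170)&(S<40); tab=cv2.morphologyEx(tab.astype(np.uint8),3,np.ones((5,5)))
rect(tab,c,0.025,"table")
pl=box(200,284,172,278)&(z>0.018)&(z<0.05); rect(pl,c,0.025,"plate z")
fr=box(212,282,178,272)&(V>140)&(S<60); rect(cv2.morphologyEx(fr.astype(np.uint8),3,np.ones((5,5))),c,0.025,"frame")
o=box(310,345,235,265)&(H>5)&(H<22)&(S>140); print(o.sum(),np.percentile(z[o],[10,50,90])); rect(o,c,0.067,"grip")
g=box(295,355,180,250)&(H>45)&(H<85)&(S>60); g=cv2.morphologyEx(g.astype(np.uint8),3,np.ones((9,9)));rect(g,c,0.036,"board")
hi=box(295,355,180,265)&(z>0.030);rect(hi,c,0.034,"carrier z")
a=cv2.resize(im[170:290,130:370],None,fx=3.3,fy=3.3,interpolation=cv2.INTER_CUBIC); cv2.imwrite("pics/crop0.png",a)
E
```

```text
tray centre [ 433.7 -277.9] size [119.6 181.3] ang 0.2
cut red n 400 z [0.02661167 0.03504795 0.03810618]
z pl 0.025690253882086834 table 0.025894375343444506
red centre [521.4 179.1] size [94.4 40.8] ang 63.4
cut z centre [525.7 192.2] size [126.   39.8] ang 67.7
small red centre [528.2 346.9] size [64.8 26.6] ang 78.2
table centre [527.5  15.2] size [170.3 200.6] ang 85.2
plate z centre [539.7 188. ] size [172.1 211. ] ang 89.5
frame centre [542.  185.9] size [130.1 179.9] ang 85.2
67 [0.06536961 0.06785875 0.06979276]
grip centre [477.8  -1. ] size [11.1 26.6] ang 89.5
board centre [568.6   5.6] size [133.3 136.1] ang 89.5
carrier z centre [533.9   5.2] size [152.9 102.8] ang 6.7
```

View pics/crop0.png

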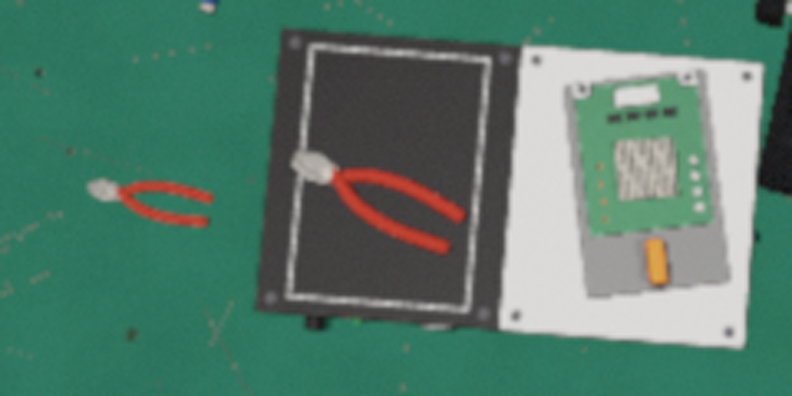

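The crop shows large cutters on the plate. Measured at 126 x 40 mm they match the description, while the small pair on the mat at (175,231) has about 65 mm of red handle. The table, frame and tray agree with their given sizes, and the grip point lies within 1 mm of where the carrier's centre puts it. I'll move now and pass in front of the stand.

Emit:
carry_out:
  plan:
    - [1,[0.3,0.3,0],[0,0,0]]
    - [1,[0.6,0.6,0],[0,0,0]]
    - [1,[0.9,0.9,0],[0,0,0]]
    - [1,[1,1,0],[0,0,0]]
  force: 20

```text
time_s: 0.43
ee_pos: [0.2724, -0.4723, 0.3022]
tool_rot: [-179.9, -0.1, 16.5]
force: [-1.1, 0.2, -0.7]
width: 0.998
grip_force: 0.0
```

Emit:
carry_out:
  plan:
    - [1,[0.3,0.3,0],[0,0,0]]
    - [1,[0.6,0.6,0],[0,0,0]]
    - [1,[0.9,0.9,0],[0,0,0]]
    - [1,[1,1,0],[0,0,0]]

```text
time_s: 0.77
ee_pos: [0.3724, -0.3719, 0.3024]
tool_rot: [-179.9, -0.1, 16.6]
force: [-0.4, -0.5, -0.9]
width: 0.999
grip_force: 0.0
```

Emit:
carry_out:
  plan:
    - [1,[0.1,0.4,0],[0,0,0]]
    - [1,[0.2,0.8,0],[0,0,0]]
    - [1,[0.2,1,0],[0,0,0]]

```text
time_s: 1.02
ee_pos: [0.3907, -0.2719, 0.302]
tool_rot: [-179.9, -0.0, 16.5]
force: [0.5, -0.5, 0.7]
width: 1.001
grip_force: 0.0
```

Emit:
carry_out:
  plan:
    - [1,[0,0.4,0],[0,0,0]]
    - [1,[0,0.8,0],[0,0,0]]
    - [1,[0,1,0],[0,0,0]]

```text
time_s: 1.27
ee_pos: [0.3893, -0.1722, 0.3022]
tool_rot: [-179.9, 0.0, 16.5]
force: [-0.5, 0.3, 0.4]
width: 1.002
grip_force: 0.0
```

Emit:
carry_out:
  plan:
    - [1,[0,0.4,0],[0,0,0]]
    - [1,[0,0.8,0],[0,0,0]]
    - [1,[0,1,0],[0,0,0]]

```text
time_s: 1.52
ee_pos: [0.3891, -0.0724, 0.3024]
tool_rot: [-179.9, -0.0, 16.5]
force: [0.1, -0.1, -0.3]
width: 1.002
grip_force: 0.0
```

Emit:
carry_out:
  plan:
    - [1,[0,0.4,0],[0,0,0]]
    - [1,[0,0.8,0],[0,0,0]]
    - [1,[0,1,0],[0,0,0]]

```text
time_s: 1.77
ee_pos: [0.389, 0.0277, 0.3025]
tool_rot: [-179.9, -0.0, 16.5]
force: [0.8, -0.9, 0.3]
width: 1.0
grip_force: 0.0
```

Emit:
carry_out:
  plan:
    - [1,[0.1,0.1,0],[0,0,0.075]]
    - [1,[0.2,0.3,0],[0,0,0.15]]
    - [1,[0.3,0.4,0],[0,0,0.22]]
    - [1,[0.4,0.5,0],[0,0,0.3]]
    - [1,[0.5,0.6,0],[0,0,0.37]]
    - [1,[0.6,0.7,0],[0,0,0.45]]
    - [1,[0.7,0.8,0],[0,0,0.52]]
    - [1,[0.7,0.9,0],[0,0,0.57]]
    - [1,[0.7,0.9,0],[0,0,0.57]]

```text
time_s: 2.52
ee_pos: [0.4597, 0.1157, 0.3021]
tool_rot: [-179.9, 0.0, 68.0]
force: [0.3, 0.1, 0.1]
width: 1.0
grip_force: 0.0
```

Emit:
carry_out:
  plan:
    - [1,[0.2,0.2,-0.2],[0,0,0]]
    - [1,[0.4,0.4,-0.5],[0,0,0]]
    - [1,[0.66,0.76,-0.8],[0,0,0]]
    - [1,[0.66,0.76,-0.8],[0,0,0]]
    - [1,[0.66,0.76,-0.8],[0,0,0]]

```text
time_s: 2.93
ee_pos: [0.5246, 0.1913, 0.2187]
tool_rot: [-179.7, 0.2, 67.7]
force: [-0.4, 0.2, 0.2]
width: 1.002
grip_force: 0.0
```

Run:
```python
from meas import *
c=cal("wrist"); im,d=manip.get_image("wrist"); s=manip.state(); print(s["ee_pos"],s["tool_rot"])
cv2.imwrite("pics/w1.png",im); P=cloud(c,d); z=P[...,2]
hsv=cv2.cvtColor(im,cv2.COLOR_BGR2HSV); H,S,V=[hsv[...,i].astype(int) for i in range(3)]
near=(np.hypot(P[...,0]-.526,P[...,1]-.192)<.075)
m=near&(z>.030)&(z<.045)
print(m.sum(),"plate z",np.median(z[near&(z<.03)]))
rect(m,c,0.035,"cut z")
rect(near&((H<8)|(H>172))&(S>120)&(V>60),c,0.035,"red")
```

```text
[0.52484984 0.19045452 0.2207173 ] [-1.79816100e+02  1.57927805e-01  6.76730194e+01]
4587 plate z 0.02518694958530755
cut z centre [529.4 194.4] size [123.6  39.2] ang 64.9
red centre [523.5 181.3] size [94.4 39.8] ang 63.9
```

View pics/w1.png

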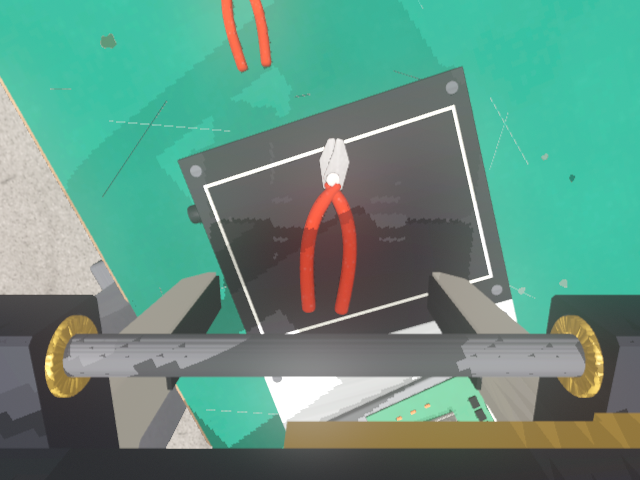

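The wrist view shows the large cutters between the fingers, jaws at (334,160) and handle ends at (308,310) and (342,312). They need a small correction of about 3 mm and -3°, then I descend.

Emit:
carry_out:
  plan:
    - [1,[0.03,0.03,-0.3],[0,0,-0.03]]
    - [1,[0.03,0.03,-0.6],[0,0,-0.03]]
    - [1,[0.03,0.03,-0.85],[0,0,-0.03]]
    - [1,[0.03,0.03,-0.95],[0,0,-0.03]]
    - [1,[0.03,0.03,-0.95],[0,0,-0.03]]
    - [1,[0.03,0.03,-0.95],[0,0,-0.03]]

```text
time_s: 3.48
ee_pos: [0.5291, 0.193, 0.1291]
tool_rot: [180.0, -0.0, 65.0]
force: [1.3, -0.4, 0.6]
width: 1.002
grip_force: 0.0
```

Emit:
carry_out:
  plan:
    - [1,[0,0,-0.1],[0,0,0]]
    - [1,[0,0,-0.17],[0,0,0]]
    - [1,[0,0,-0.17],[0,0,0]]
    - [0.6,[0,0,-0.17],[0,0,0]]
    - [0.4,[0,0,-0.17],[0,0,0]]
    - [0.25,[0,0,-0.17],[0,0,0]]
    - [0.25,[0,0,-0.17],[0,0,0]]
    - [0.25,[0,0,-0.17],[0,0,0]]
    - [0.25,[0,0,-0.17],[0,0,0]]
    - [0.25,[0,0,-0.17],[0,0,0]]
  force: 25

```text
time_s: 4.32
ee_pos: [0.5288, 0.1936, 0.1108]
tool_rot: [180.0, -0.0, 65.0]
force: [-0.8, -0.4, -0.5]
width: 0.546
grip_force: 0.0
```

Emit:
carry_out:
  plan:
    - [0.2,[0,0,0],[0,0,0]]
    - [0.2,[0,0,0],[0,0,0]]
    - [0.2,[0,0,0],[0,0,0]]
    - [0.2,[0,0,0],[0,0,0]]
    - [0.2,[0,0,0],[0,0,0]]
  force: 25

```text
time_s: 4.73
ee_pos: [0.5288, 0.1935, 0.1107]
tool_rot: [-180.0, -0.0, 65.0]
force: [-0.6, -0.5, -0.4]
width: 0.38
grip_force: 32.3
```

Emit:
carry_out:
  plan:
    - [0.2,[0,0,0.1],[0,0,0]]
    - [0.2,[0,0,0.3],[0,0,0]]
    - [0.2,[0,0,0.6],[0,0,0]]
    - [0.2,[0,0,0.9],[0,0,0]]
    - [0.2,[0,0,1],[0,0,0]]
    - [0.2,[0,0,1],[0,0,0]]

```text
time_s: 5.23
ee_pos: [0.5308, 0.1941, 0.2152]
tool_rot: [179.7, -0.3, 65.0]
force: [0.5, 0.4, -0.4]
width: 0.378
grip_force: 32.3
```

Emit:
carry_out:
  plan:
    - [0.2,[-0.2,-0.1,0.15],[0,0,0]]
    - [0.2,[-0.5,-0.3,0.3],[0,0,0]]
    - [0.2,[-0.7,-0.5,0.45],[0,0,0]]
    - [0.2,[-0.9,-0.7,0.5],[0,0,0]]
    - [0.2,[-1,-0.9,0.5],[0,0,0]]

```text
time_s: 5.65
ee_pos: [0.427, 0.103, 0.2604]
tool_rot: [-180.0, 0.0, 65.1]
force: [1.1, -0.3, -0.8]
width: 0.383
grip_force: 32.3
```

Emit:
carry_out:
  plan:
    - [0.2,[-0.1,-0.25,0],[0,0,0]]
    - [0.2,[-0.2,-0.5,0],[0,0,0]]
    - [0.2,[-0.3,-0.75,0],[0,0,0]]
    - [0.2,[-0.4,-1,0],[0,0,0]]

```text
time_s: 5.98
ee_pos: [0.3874, 0.0027, 0.2589]
tool_rot: [-179.9, 0.0, 65.1]
force: [-0.1, -0.7, -0.6]
width: 0.379
grip_force: 32.3
```

Emit:
carry_out:
  plan:
    - [0.2,[0,-0.25,0],[0,0,0.05]]
    - [0.2,[0,-0.5,0],[0,0,0.1]]
    - [0.2,[0,-0.75,0],[0,0,0.15]]
    - [0.2,[0,-1,0],[0,0,0.2]]

```text
time_s: 6.32
ee_pos: [0.3878, -0.0975, 0.259]
tool_rot: [-179.9, -0.0, 83.2]
force: [0.4, -0.3, -1.1]
width: 0.383
grip_force: 32.3
```

Emit:
carry_out:
  plan:
    - [0.2,[0,-0.25,0],[0,0,0.05]]
    - [0.2,[0,-0.5,0],[0,0,0.08]]
    - [0.2,[0,-0.75,0],[0,0,0.08]]
    - [0.2,[0,-1,0],[0,0,0.08]]

```text
time_s: 6.65
ee_pos: [0.3879, -0.1974, 0.2587]
tool_rot: [-179.9, -0.1, 90.2]
force: [0.1, 0.4, -0.7]
width: 0.381
grip_force: 32.3
```

Emit:
carry_out:
  plan:
    - [0.2,[0,-0.2,0],[0,0,0]]
    - [0.2,[0.1,-0.5,0],[0,0,0]]
    - [0.2,[0.3,-0.8,0],[0,0,0]]
    - [0.2,[0.4,-0.9,0],[0,0,0]]
    - [0.2,[0.4,-0.9,0],[0,0,0]]
    - [0.2,[0.4,-0.9,0],[0,0,0]]

```text
time_s: 7.15
ee_pos: [0.4281, -0.2863, 0.2585]
tool_rot: [-179.8, -0.1, 90.2]
force: [-1.2, 0.2, -2.1]
width: 0.38
grip_force: 32.3
```

Emit:
carry_out:
  plan:
    - [0.2,[0,0,-0.2],[0,0,0]]
    - [0.2,[0,0,-0.5],[0,0,0]]
    - [0.2,[0,0,-0.8],[0,0,0]]
    - [0.2,[0,0,-1],[0,0,0]]
    - [0.2,[0,0,-1],[0,0,0]]

```text
time_s: 7.57
ee_pos: [0.4254, -0.2831, 0.1548]
tool_rot: [-179.6, -0.4, 90.3]
force: [-0.9, 1.4, -1.0]
width: 0.381
grip_force: 32.3
```

Emit:
carry_out:
  plan:
    - [0.2,[0,0,-0.15],[0,0,0]]
    - [0.2,[0,0,-0.3],[0,0,0]]
    - [0.2,[0,0,-0.45],[0,0,0]]
    - [0.2,[0,0,-0.55],[0,0,0]]
    - [0.2,[0,0,-0.6],[0,0,0]]
    - [0.2,[0,0,-0.63],[0,0,0]]
    - [0.2,[0,0,-0.63],[0,0,0]]

```text
time_s: 8.15
ee_pos: [0.4287, -0.2863, 0.0979]
tool_rot: [-180.0, -0.0, 90.2]
force: [-0.1, -0.8, -1.1]
width: 0.382
grip_force: 32.3
```

Next I lower another 7 mm, open to about 50 mm inside the tray, then rise.

Emit:
carry_out:
  plan:
    - [0.2,[0,0,-0.03],[0,0,0]]
    - [0.2,[0,0,-0.05],[0,0,0]]
    - [0.2,[0,0,-0.07],[0,0,0]]
    - [0.2,[0,0,-0.07],[0,0,0]]
    - [0.2,[0,0,-0.07],[0,0,0]]

```text
time_s: 8.57
ee_pos: [0.4288, -0.2865, 0.0908]
tool_rot: [-180.0, -0.0, 90.2]
force: [-0.3, 0.2, -0.7]
width: 0.379
grip_force: 32.3
```

Emit:
carry_out:
  plan:
    - [0.52,[0,0,0],[0,0,0]]
    - [0.52,[0,0,0],[0,0,0]]
    - [0.52,[0,0,0],[0,0,0]]
    - [0.52,[0,0,0],[0,0,0]]
    - [0.52,[0,0,0],[0,0,0]]
    - [0.52,[0,0,0.1],[0,0,0]]
    - [0.52,[0,0,0.3],[0,0,0]]
    - [0.52,[0,0,0.6],[0,0,0]]
    - [0.52,[0,0,0.9],[0,0,0]]
    - [0.52,[0,0,1],[0,0,0]]

```text
time_s: 9.4
ee_pos: [0.4304, -0.2878, 0.1964]
tool_rot: [179.7, 0.2, 90.2]
force: [1.3, -0.7, -0.6]
width: 0.523
grip_force: 0.0
```

Run:
```python
from meas import *
im,d=manip.get_image("top"); cv2.imwrite("pics/top1.png",im)
c=cal("wrist"); im,d=manip.get_image("wrist")
cv2.imwrite("pics/w2.png",im); P=cloud(c,d); z=P[...,2]
hsv=cv2.cvtColor(im,cv2.COLOR_BGR2HSV); H,S,V=[hsv[...,i].astype(int) for i in range(3)]
t=(np.abs(P[...,0]-.434)<.052)&(np.abs(P[...,1]+.278)<.08)
red=t&((H<8)|(H>172))&(S>120)&(V>60)&(z<.06)
print(red.sum(),np.percentile(z[red],[5,50,95])); rect(red,c,.014,"red")
no=t&((H<18)|(H>36)|(S<80))&(z<.03)&(z>.008); rect(no,c,.014,"cut")
```

```text
90 [0.01271436 0.01381541 0.01485997]
red centre [ 417.3 -343.4] size [6.5 8. ] ang 47.0
cut centre [ 429.2 -285.8] size [ 38.2 123. ] ang 1.0
```

View pics/w2.png

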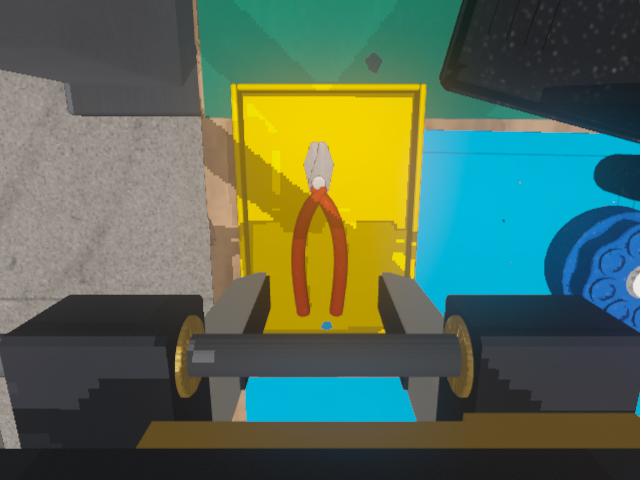

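The wrist view shows the cutters lying flat in the tray, jaws at (319,165), handle ends at (303,312) and (337,312). Their centre is (0.429, -0.286), 5 and 8 mm from the tray's centre. Next is the carrier grip.

Emit:
carry_out:
  plan:
    - [0.6,[-0.1,0,0.15],[0,0,0]]
    - [0.7,[-0.2,0,0.3],[0,0,-0.05]]
    - [0.8,[-0.3,0.1,0.45],[0,0,-0.12]]
    - [0.8,[-0.4,0.3,0.6],[0,0,-0.2]]
    - [0.8,[-0.4,0.5,0.6],[0,0,-0.28]]
    - [0.8,[-0.4,0.7,0.6],[0,0,-0.35]]
    - [0.8,[-0.4,0.9,0.6],[0,0,-0.43]]

```text
time_s: 10.08
ee_pos: [0.388, -0.1955, 0.2492]
tool_rot: [-179.9, 0.0, 51.2]
force: [-0.1, 0.6, -0.3]
width: 0.8
grip_force: 0.0
```

Emit:
carry_out:
  plan:
    - [0.8,[0,0.2,0],[0,0,-0.08]]
    - [0.8,[0,0.4,0],[0,0,-0.16]]
    - [0.8,[0,0.6,0],[0,0,-0.23]]
    - [0.8,[0,0.8,0],[0,0,-0.31]]
    - [0.8,[0,1,0],[0,0,-0.38]]
    - [0.8,[0,1,0],[0,0,-0.45]]
    - [0.8,[0,1,0],[0,0,-0.5]]
    - [0.8,[0,1,0],[0,0,-0.5]]

```text
time_s: 10.75
ee_pos: [0.3881, -0.0958, 0.249]
tool_rot: [-179.9, 0.1, 6.4]
force: [0.0, -0.2, -0.7]
width: 0.801
grip_force: 0.0
```

Emit:
carry_out:
  plan:
    - [0.6,[0,0.3,0],[0,0,0]]
    - [0.6,[0.1,0.6,0],[0,0,0]]
    - [0.5,[0.3,0.9,-0.1],[0,0,0]]
    - [0.5,[0.6,0.96,-0.3],[0,0,0]]
    - [0.5,[0.8,0.96,-0.5],[0,0,0]]
    - [0.5,[0.8,0.96,-0.5],[0,0,0]]
    - [0.5,[0.8,0.96,-0.5],[0,0,0]]

```text
time_s: 11.33
ee_pos: [0.4674, -0.0003, 0.1977]
tool_rot: [-179.9, 0.4, 6.7]
force: [0.2, -0.2, 0.1]
width: 0.499
grip_force: 0.0
```

Run:
```python
from meas import *
c=cal("wrist"); im,d=manip.get_image("wrist"); s=manip.state(); print(s["ee_pos"],s["tool_rot"],s["width"])
cv2.imwrite("pics/w3.png",im); P=cloud(c,d); z=P[...,2]
hsv=cv2.cvtColor(im,cv2.COLOR_BGR2HSV); H,S,V=[hsv[...,i].astype(int) for i in range(3)]
o=(H>5)&(H<22)&(S>140)&(np.hypot(P[...,0]-.478,P[...,1])<.04)&(z>.06)&(z<.075); print(o.sum()); rect(o,c,.067,"grip top")
k=(np.abs(P[...,0]-.53)<.1)&(np.abs(P[...,1])<.1)&(z>.031)&(z<.05); rect(k,c,.034,"carrier")
```

```text
[ 0.46771423 -0.00055292  0.19924988] [-179.95395824    0.21962967    6.67164832] 0.49975058456384025
1080
grip top centre [480.7  -0. ] size [29.8 11.5] ang 6.5
carrier centre [534.8   5.9] size [146.5  99.4] ang 6.1
```

View pics/w3.png

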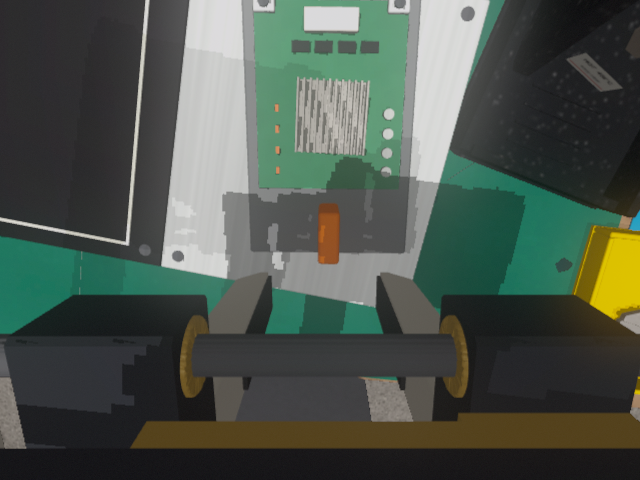

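The wrist view shows the orange bar at (329,233), standing between the fingers ahead, and the heatsink on its chip at (332,116). The bar is at (0.480, 0.000) with yaw 6.4°, so I lower over it and close.

Emit:
carry_out:
  plan:
    - [0.5,[0.06,0,-0.2],[0,0,0]]
    - [0.5,[0.06,0,-0.4],[0,0,0]]
    - [0.5,[0.06,0,-0.6],[0,0,0]]
    - [0.5,[0.06,0,-0.72],[0,0,0]]
    - [0.5,[0.06,0,-0.72],[0,0,0]]
    - [0.5,[0.06,0,-0.72],[0,0,0]]

```text
time_s: 11.88
ee_pos: [0.4743, -0.0009, 0.1295]
tool_rot: [180.0, -0.0, 6.6]
force: [-0.0, 0.0, 0.9]
width: 0.502
grip_force: 0.0
```

Emit:
carry_out:
  plan:
    - [0.35,[0,0,0],[0,0,0]]
    - [0.25,[0,0,0],[0,0,0]]
    - [0.2,[0,0,0],[0,0,0]]
    - [0.15,[0,0,0],[0,0,0]]
    - [0.1,[0,0,0],[0,0,0]]
    - [0.08,[0,0,0],[0,0,0]]
    - [0.06,[0,0,0],[0,0,0]]
    - [0.05,[0,0,0],[0,0,0]]
    - [0.05,[0,0,0],[0,0,0]]
    - [0.05,[0,0,0],[0,0,0]]
  force: 15

```text
time_s: 12.72
ee_pos: [0.475, -0.0006, 0.1291]
tool_rot: [180.0, -0.0, 6.6]
force: [-1.4, -0.9, 6.1]
width: 0.129
grip_force: 15.0
```

The bar is held: opening 12 mm, 15 N. I slide slowly, turning as I go.

Emit:
carry_out:
  plan:
    - [0.05,[0,0.02,0],[0,0,0]]
    - [0.05,[0,0.06,0],[0,0,0]]
    - [0.05,[0,0.12,0],[0,0,-0.005]]
    - [0.05,[0,0.2,0],[0,0,-0.01]]
    - [0.05,[0.01,0.28,0],[0,0,-0.02]]
    - [0.05,[0.01,0.36,0],[0,0,-0.03]]
    - [0.05,[0.01,0.44,0],[0,0,-0.04]]
    - [0.05,[0.02,0.51,0],[0,0,-0.05]]
    - [0.05,[0.02,0.56,0],[0,0,-0.055]]
    - [0.05,[0.02,0.58,0],[0,0,-0.06]]
  force: 20

```text
time_s: 13.55
ee_pos: [0.4772, 0.0574, 0.1291]
tool_rot: [179.9, -0.1, 1.2]
force: [0.2, -6.7, 5.7]
width: 0.128
grip_force: 20.0
```

```bash
cat > chk.py <<'E'
from meas import *
import sys
im,d=manip.get_image("top"); c=cal("top"); P=cloud(c,d); z=P[...,2]; s=manip.state(); print(s["ee_pos"],s["tool_rot"],s["force"])
cv2.imwrite(f"pics/{sys.argv[1]}.png",im); 
hsv=cv2.cvtColor(im,cv2.COLOR_BGR2HSV); H,S,V=[hsv[...,i].astype(int) for i in range(3)]
g=(H>45)&(H<85)&(S>60)&(z>.028)&(z<.045); g=cv2.morphologyEx(g.astype(np.uint8),3,np.ones((11,11))); rect(g,c,.036,"board")
k=(P[...,0]>.44)&(P[...,0]<.68)&(np.abs(P[...,1]-.09)<.2)&(z>.031)&(z<.042); rect(k,c,.034,"carrier")
cw=cal("wrist"); im,d=manip.get_image("wrist"); cv2.imwrite(f"pics/{sys.argv[1]}w.png",im)
E
python3 chk.py s1
```

```text
[0.47718262 0.05753746 0.12911766] [ 1.79949565e+02 -5.37537446e-02  1.13424134e+00] [ 0.50507859 -3.06147788  4.51222101]
board centre [597.6  58.1] size [82.5 18.5] ang 89.5
carrier centre [598.   55.9] size [101.1  27.9] ang 89.5
```

Run:
```python
import cv2,numpy as np
a=cv2.imread("pics/s1.png")[165:285,190:380]; b=cv2.imread("pics/s1w.png")
cv2.imwrite("pics/s1m.png",np.hstack([cv2.resize(a,(470,297)),cv2.resize(b,(330,297))]))
```

```text
(no output)
```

View pics/s1m.png

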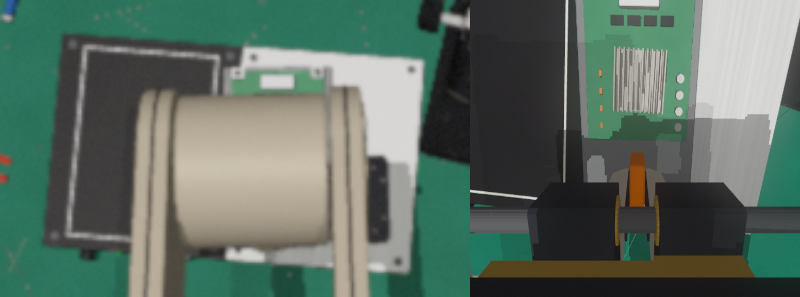

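The arm hides most of the top view. In the wrist half the carrier follows the gripper, with the bar between the pads at (637,180) and the heatsink still on its chip at (640,80). I continue the slide.

Emit:
carry_out:
  plan:
    - [0.05,[0,0.02,0],[0,0,0]]
    - [0.05,[0,0.06,0],[0,0,0]]
    - [0.05,[0,0.13,0],[0,0,-0.005]]
    - [0.05,[0,0.21,0],[0,0,-0.01]]
    - [0.05,[0.01,0.3,0],[0,0,-0.015]]
    - [0.05,[0.01,0.39,0],[0,0,-0.02]]
    - [0.05,[0.01,0.48,0],[0,0,-0.03]]
    - [0.05,[0.01,0.56,0],[0,0,-0.035]]
    - [0.05,[0.01,0.62,0],[0,0,-0.04]]
    - [0.05,[0.01,0.64,0],[0,0,-0.04]]

```text
time_s: 14.48
ee_pos: [0.4781, 0.1214, 0.1291]
tool_rot: [179.9, -0.0, -2.4]
force: [0.2, -6.8, 6.8]
width: 0.129
grip_force: 20.0
```

Emit:
carry_out:
  plan:
    - [0.05,[0,0.02,0],[0,0,0]]
    - [0.05,[0,0.06,0],[0,0,0]]
    - [0.05,[0,0.13,0],[0,0,-0.005]]
    - [0.05,[0,0.21,0],[0,0,-0.01]]
    - [0.05,[0.01,0.3,0],[0,0,-0.015]]
    - [0.05,[0.01,0.39,0],[0,0,-0.02]]
    - [0.05,[0.01,0.48,0],[0,0,-0.025]]
    - [0.05,[0.01,0.56,0],[0,0,-0.027]]
    - [0.05,[0.01,0.64,0],[0,0,-0.027]]
    - [0.05,[0.01,0.67,0],[0,0,-0.027]]

```text
time_s: 15.32
ee_pos: [0.4791, 0.1885, 0.1291]
tool_rot: [180.0, -0.0, -4.8]
force: [0.2, -6.8, 7.8]
width: 0.131
grip_force: 20.0
```

Run:
```python
from meas import *
c=cal("wrist"); im,d=manip.get_image("wrist"); s=manip.state(); print(s["ee_pos"],s["tool_rot"],s["force"])
cv2.imwrite("pics/s2w.png",im); P=cloud(c,d); z=P[...,2]
hsv=cv2.cvtColor(im,cv2.COLOR_BGR2HSV); H,S,V=[hsv[...,i].astype(int) for i in range(3)]
n=(np.abs(P[...,0]-.54)<.12)&(np.abs(P[...,1]-.19)<.12)
k=n&(z>.0315)&(z<.042); k=cv2.morphologyEx(k.astype(np.uint8),cv2.MORPH_CLOSE,np.ones((15,15))); rect(k,c,.034,"carrier visible")
p=n&(z>.0315)&(z<.042)
v,u=np.nonzero(p)
W=P[p]; th=np.radians(-4.8); F=np.array([.5419,.1852]); L=(W[:,:2]-F)@np.array([[np.cos(th),-np.sin(th)],[np.sin(th),np.cos(th)]])
for lo in (-.06,-.04,-.02,0,.02,.04):
    q=(L[:,0]>lo)&(L[:,0]<lo+.02)
    if q.sum(): print(lo,q.sum(),np.percentile(L[q,1],[.5,99.5])*1000)
```

```text
[0.47914784 0.18875917 0.12911744] [ 1.79978489e+02 -4.69508392e-02 -4.83113726e+00] [ 0.22432799 -2.50313546  6.48576325]
carrier visible centre [537.2 184. ] size [ 99.2 127.5] ang 84.4
-0.06 7579 [-50.07595193  48.34407733]
-0.04 9215 [-50.41792188  47.90646015]
-0.02 8504 [-50.71962789  47.7373991 ]
0 8607 [-51.09162925  47.50038015]
0.02 10928 [-51.36465594  47.07687928]
0.04 11597 [-51.64415936  46.76177543]
```

View pics/s2w.png

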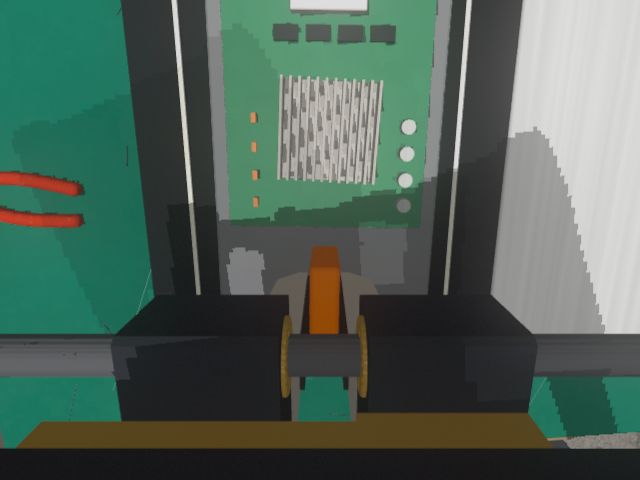

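In this view the carrier sits inside the frame, with gaps of about 27 px left and 25 px right at row 150, and the heatsink on its chip at (330,130). It is about 2 mm and 1° off. I release and rise clear to check from above.

Emit:
carry_out:
  plan:
    - [0.2,[0,0,0],[0,0,0]]
    - [0.3,[0,0,0],[0,0,0]]
    - [0.5,[0,0,0],[0,0,0]]
    - [0.5,[0,0,0],[0,0,0]]
    - [0.5,[0,0,0.05],[0,0,0]]
    - [0.5,[0,0,0.2],[0,0,0]]
    - [0.5,[0,0,0.5],[0,0,0]]
    - [0.5,[0,0,0.8],[0,0,0]]
    - [0.5,[0,0,1],[0,0,0]]

```text
time_s: 16.12
ee_pos: [0.4793, 0.1887, 0.2318]
tool_rot: [-179.9, -0.1, -4.9]
force: [-0.3, -0.0, 0.5]
width: 0.501
grip_force: 0.0
```

Emit:
carry_out:
  plan:
    - [0.5,[-0.2,-0.3,0.1],[0,0,0]]
    - [0.5,[-0.4,-0.6,0.1],[0,0,0]]
    - [0.5,[-0.6,-0.9,0.1],[0,0,0]]
    - [0.5,[-0.7,-1,0.1],[0,0,0]]

```text
time_s: 16.45
ee_pos: [0.4071, 0.0862, 0.2389]
tool_rot: [179.9, 0.0, -4.9]
force: [-0.4, -0.8, 0.5]
width: 0.501
grip_force: 0.0
```

Emit:
carry_out:
  plan:
    - [0.5,[0,-0.3,0],[0,0,0]]
    - [0.5,[0,-0.6,0],[0,0,0]]
    - [0.5,[0,-0.9,0],[0,0,0]]
    - [0.5,[0,-1,0],[0,0,0]]
    - [0.5,[0,-1,0],[0,0,0]]

```text
time_s: 16.87
ee_pos: [0.4087, -0.0133, 0.2391]
tool_rot: [180.0, -0.0, -5.1]
force: [-0.4, -0.4, 0.4]
width: 0.501
grip_force: 0.0
```

Run:
```python
from meas import *
im,d=manip.get_image("top"); c=cal("top"); P=cloud(c,d); z=P[...,2]; cv2.imwrite("pics/end.png",im)
hsv=cv2.cvtColor(im,cv2.COLOR_BGR2HSV); H,S,V=[hsv[...,i].astype(int) for i in range(3)]
n=(np.abs(P[...,0]-.54)<.1)&(np.abs(P[...,1]-.185)<.083)
rect(n&(z>.0305)&(z<.045),c,.034,"carrier")
fr=n&(z<.030)&(V>130)&(S<60); rect(cv2.morphologyEx(fr.astype(np.uint8),3,np.ones((5,5))),c,.025,"frame")
o=n&(H>5)&(H<22)&(S>140); rect(o,c,.067,"grip")
g=n&(S<50)&(V>110)&(z>.045)&(z<.058); print(np.median(z[g])); rect(cv2.morphologyEx(g.astype(np.uint8),3,np.ones((3,3))),c,.05,"sink")
a=cv2.resize(im[165:310,190:510],None,fx=2.5,fy=2.5,interpolation=cv2.INTER_CUBIC); cv2.imwrite("pics/endc.png",a)
```

```text
carrier centre [538.2 182.9] size [102.3 149.9] ang 84.2
frame centre [542.  184.8] size [127.9 180.2] ang 85.2
grip centre [481.7 185.7] size [26.7 13.3] ang 0.2
0.04992048231232983
sink centre [546.4 180.4] size [39.9 40.2] ang 82.2
```

View pics/endc.png

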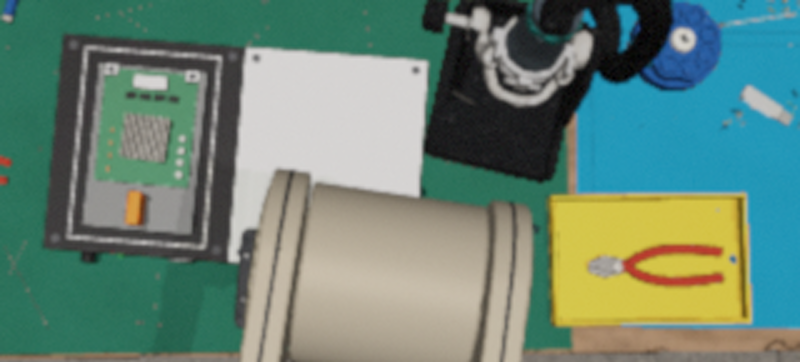

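The crop shows the carrier inside the frame, 4 and 2 mm off centre and 1° off square. The heatsink is on its chip at (145,137), the cutters lie flat in the tray at (655,265), and the gripper is clear. All of this is within the limits, so I hand in.

```bash
python3 -c "
from workcell import manip
print(manip.job_done())"
```

```text
the job is handed in; nothing more can be done
None
```

I handed the job in at about 17 s of the 64 s allowed, and no verdict came back: the cutters lie flat in the yellow tray, and the carrier sits in the white frame about 4 mm and 2 mm off centre and 1° off square, with the heatsink still on its chip.

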